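# Light the cleaning tank and hold its lid at the mark

## Task

Lay the orange inspection lamp in the two forks of its blue stand, lens end towards the cleaning tank, and let go of it. Then raise the tank's steel lid by its black bar handle until the red pointer stands within the green band, so that its polished underside throws the light down into the tank. The lid has no stay and would fall shut, so finish while still holding it there, steady, and leave the other things on the bench where they are.

Things in the scene. Friction and masses are not known exactly. Their poses are not given: they have to be found in the camera images.
- tank: parts-cleaning tank, fixed to the bench: steel open box on a grey base, 160 (x) x 240 (y) x 140 (z) mm. Origin: centre of its underside; its own +x points away from its front panel. Its lid is hinged along its own y at x = +80, z = 146 mm of this frame (far top edge) and opens upward, towards +x. On its right (-y) side, at y = -145 mm, stands a white arc-shaped scale of 135 mm radius about the hinge, with a green band
- lid (a joint): angle of the lid (rad): 0 shut (level), growing as its front rises, at most 1.4. It turns freely and falls shut when let go; lifting it at the handle takes 1.5 to 3 N
- lid_panel: the steel lid, 160 x 240 x 5 mm, with handle and red pointer. Origin at the middle of the hinge line; own -x runs from the hinge to the handle, own z is the lid's upward normal
- handle (a point): middle of the lid's handle: a round black bar, 12 mm thick, 110 mm long, parallel to the hinge, in the plane of the lid, 210 mm from the hinge and 50 mm ahead of the lid's front edge (44 mm clear between bar and edge), carried by two 10 mm rods at its ends; 146 mm above the bench when shut, with nothing beneath it
- pointer (a point): tip of the red pointer (26 mm long, 4 mm thick) on the lid's right edge, 140 mm from the hinge; turns with the lid. Axes as the lid's
- band (a joint): angle at which the middle of the green band is set on the scale (rad), counted as the lid's angle: the pointer stands at the band's middle when the two are equal. It differs from start to start (0.45 to 0.85) and does not move by itself
- band_mark (a point): middle of the green band, 140 mm from the hinge; the band spans 0.08 rad (11 mm) either side of it. Its x axis lies along the line from the hinge
- stand: blue lamp stand, fixed to the bench: base plate 110 x 80 x 12 mm and two upright fork plates 8 mm thick (50 mm wide) at x = +-35 mm of its frame, with nothing between them. Each has at its top a slot, open upward, 32 mm wide across y, with yellow prongs 18 mm tall and then flared lips to 182 mm height. Origin: centre of its underside; +x is the way the lens must point (towards the tank)
- stand_slot (a point): point midway between the two forks, at the height of the slot floors (150 mm); the lamp's centre line lies 13 mm above it when seated
- lamp: inspection lamp lying on the bench, about 0.18 kg: orange square body 26 x 26 mm, 109 mm long, between a black head (36 mm square, 22 mm long, white lens on its end) and a black tail (36 mm square, 16 mm long); 148 mm long in all. Head and tail are wider than the fork slots and must stay outside the forks. Origin: middle of its underside, between head and tail bottoms; +x points along the lamp to the lens
- lamp_center (a point): centre of the lamp's body, 18 mm above its origin
- lamp_lens (a point): middle of the lens, 75 mm from the lamp's centre along +x
- spray_can: bystander, leave alone: blue spray can, 62 mm across, 190 mm tall. Origin: centre of its underside
- oil_filter: bystander, leave alone: orange oil filter, 76 mm across, 90 mm tall. Origin: centre of its underside
- jar: bystander, leave alone: screw jar, 70 mm across, 80 mm tall. Origin: centre of its underside
- wrench: bystander, leave alone: steel wrench lying flat, 180 mm long. Origin: on its underside, on its long axis
- socket: bystander, leave alone: steel socket, 28 mm across, 38 mm tall. Origin: centre of its underside
- bearing: bystander, leave alone: steel bearing ring, 52 mm across, 16 mm tall. Origin: centre of its underside
- pad_box: bystander, leave alone: cardboard box, 100 x 140 x 45 mm. Origin: centre of its underside
There are look-alikes about, which are no part of the job. Leave any purple or turquoise look-alike of the lamp alone. What is shaped like the stand but pink is not meant.

How it is judged:
By the outcome, as a careful person would: the job done as asked, in the order asked, and still so for the second after the job is handed in, while the arm keeps its last pose, push and grip.
It also fails if it takes over 61 s, if anything falls off the work surface, if the arm or the gripper's body presses on something with over 40 N, if the wrist force passes 120 N, or if a joint passes its speed limit or range.

## Robot

A 7-joint arm with a two-finger parallel gripper is mounted at the origin on the work surface. World frame = base frame: x ahead of the robot, y to its left, z up, the work surface at z = 0. Lengths are in m, angles in rad, forces in N, time in s.
With the tool pointing down it reaches from about 0.425 to 0.925 m from the base axis. Payload 6.8 kg.
Tool frame: the origin (TCP) lies midway between the tips of the shut fingers; the grasp point (between the pads) lies 19 mm behind it; x points along the fingers, y is the direction in which the jaws open and shut, and the axes are right-handed (so a half turn about x gives the same grasp; the last joint's range is limited). The gripper opens to 85 mm and grips with 20 to 120 N. Pads are 22 mm wide; open, the fingers measure 114 mm over their backs; the gripper's body (76 mm by 85 mm) begins 54 mm behind the grasp point. The pads swing forward as they close: fully open they stand 13 mm farther back than shut.
Start: joints at [-1.221, 0.477, 0.022, 1.555, -0.011, 1.109, -0.083], TCP at [0.298, 0.606, 0.209] pointing down, gripper open.
Joint ranges: [-2.96, 2.96], [-0.34, 2.1], [-1.41, 1.46], [0.24, 2.44], [-1.37, 4.51], [0.17, 1.92], [-2.96, 2.96]. Speed limits (rad/s): [2.39, 2.39, 3.14, 3.14, 3.14, 3.14, 3.14].

## Interface

Orientations are given as a rotation vector (axis times angle).
In Python, from bench import r, viewer, nets gives the robot as it stands.
- The arm moves only by the shell command python3 -m pendant 'ROWS' [FORCE]. ROWS is JSON, one flat list of numbers, 5 for each row, row after row: the finger opening in mm, from 0 to 85.4, then the shift along the tool's x, y, z in mm, then the turn about the tool's x in rad. A call has 1 to 20 rows; each row shifts and turns the commanded pose from where the row before left it, along the tool's axes as they then stand; what a row does not reach is not made up. A row lasts 1/8 s, in which the tool goes at most 62.5 mm and 10.7 degrees, less where a joint would pass 70% of its speed; a pose out of reach is approached as far as the arm can. A call with a gripper value outside its range is refused whole. The fingers move at their own pace and stop on an object; FORCE is the grip in N (left out, the last holds). Time passes only in rows, so rows that do not move let the fingers close. It gives the time, the measured TCP pose, the force and the opening at its end, in the units of the state.
- r.get_obs(): the state, without advancing time (a new reading comes with each control period).
- viewer.grab_frame(name): name is "side" or "top" or "wrist"; returns (picture, depth): 420x560x3 uint8, red, green, blue; 420x560 float32, m along the optical axis (not along the pixel's ray), 0 where there is no reading.
- viewer.calibration(name): a dict with "mtx" (3x3 intrinsics, pixels), "world_to_cam" (4x4, takes a point from world to camera coordinates). Camera axes: x right, y up, looking along -z (the intrinsics and any distortion apply to the point x, -y, -z); pixel columns grow to the right and rows downward; lengths in m; the calibration is good to about 2 mm. The wrist camera is an equidistant fisheye: a pixel r from the principal point sees the ray r / f radians off the axis. A picture is of the moment at which its call begins: read the wrist's pose just before it. calibration takes no time and is no camera call; for the wrist camera it gives the pose at the moment of the call.
- r.hand_in(): hands the job in, once; it reports no verdict.
Trained networks look in the newest picture that a camera, given by its name, has taken for a name from the list of things; names that differ only in an ending like _2 or _b are one class to them, and where a whole thing is asked for, a point or a joint stands for the part that bears it (a point fixed in the world has none). Each returns a list of dicts, best first, with "score" (0 to 1); they miss things now and then, are a little off and sometimes report something else, mostly with a low value. They report only what shows in the picture. A call takes as long as a camera call. They do not tell look-alikes from the thing itself.
- nets.look_for(name, camera): "location" ([x, y, z] in m, in world coordinates, good to about 4 mm: the middle of the surface that is visible of it).
- nets.silhouettes(name, camera): "mask" (420x560 bool, what is visible of it).
The state is a dict: "clock": time; "joints": joint angles; "qvel": joint speeds; "tau": joint torques, N m; "tcp_pos": TCP position; "orientation": TCP orientation; "contact_force": force on the tool from outside, world axes, zero at the start; "moment": the same for the moment, N m; "grip_width": finger opening in m.
Only numpy, scipy, OpenCV 4.12 (cv2) and the standard library are available. Lean on these libraries where they do the work, as an engineer would, in place of code of your own. Each camera call takes 0.05 s, during which the arm holds its last target. There are 200 camera calls.

## Working session

There is one attempt and no reset: what is moved stays moved. The work goes in short steps, Python scripts to look and compute and a shell command to move; the robot and the scene stay as the last step left them, time stands still between calls to the robot, and variables do not carry over. Pictures are saved under pics/ and viewed, about 8 in all and at most 12, crops included, and the job is handed in when it is done.

```bash
ls; mkdir -p pics
cat > h.py <<'E'
import numpy as np, cv2, json
from scipy.spatial.transform import Rotation as R
from bench import r, viewer, nets
def grab(n, f=None):
    p,d=viewer.grab_frame(n)
    if f: cv2.imwrite('pics/'+f, p[:,:,::-1])
    return p,d
def cloud(n,d):
    c=viewer.calibration(n); K=np.array(c['mtx']); T=np.linalg.inv(np.array(c['world_to_cam']))
    v,u=np.mgrid[:d.shape[0],:d.shape[1]]
    a=(u-K[0,2])/K[0,0]; b=(v-K[1,2])/K[1,1]
    if n=='wrist':
        t=np.hypot(a,b); k=np.where(t>1e-9,np.tan(np.minimum(t,1.5))/np.maximum(t,1e-9),1); a=a*k;b=b*k
    P=np.stack([a*d,-b*d,-d],-1)@T[:3,:3].T+T[:3,3]
    P[d<=0]=np.nan
    return P
E
python3 - <<'E'
from h import *
ims=[]
for n in ['top','side']:
    p,d=grab(n,n+'0.png'); np.save(n+'_d.npy',d); P=cloud(n,d); np.save(n+'_P.npy',P)
    print(n, viewer.calibration(n))
    for k in ['tank','lid_panel','handle','pointer','band_mark','stand','lamp','lamp_lens','spray_can','oil_filter','jar','wrench','socket','bearing','pad_box']:
        try: print(k,[(np.round(o['location'],3).tolist(),round(o['score'],2)) for o in nets.look_for(k,n)[:4]])
        except Exception as e: print(k,e)
E
```

```text
pics
top {'mtx': array([[380.61674613,   0.        , 287.41335379],
       [  0.        , 380.61674613, 212.22402216],
       [  0.        ,   0.        ,   1.        ]]), 'world_to_cam': array([[ 0.02543832, -0.99967193, -0.00298612, -0.04005406],
       [ 0.99755316,  0.0251896 ,  0.06521637, -0.48433472],
       [-0.06511976, -0.00463781,  0.99786668, -1.12718179],
       [ 0.        ,  0.        ,  0.        ,  1.        ]])}
tank [([0.645, -0.097, 0.148], 0.73), ([0.41, -0.266, 0.033], 0.47)]
lid_panel [([0.657, -0.081, 0.146], 0.92), ([0.503, -0.452, 0.087], 0.37)]
handle [([0.658, -0.086, 0.146], 0.78)]
pointer [([0.654, -0.088, 0.15], 0.65)]
band_mark [([0.389, 0.336, 0.007], 0.44)]
stand [([0.234, 0.319, 0.013], 0.77), ([0.64, 0.164, 0.035], 0.62)]
lamp [([0.242, -0.318, 0.031], 0.98), ([0.423, -0.124, 0.03], 0.96), ([0.406, -0.262, 0.031], 0.66), ([0.382, -0.006, 0.036], 0.53)]
lamp_lens [([0.245, -0.324, 0.033], 0.97), ([0.406, -0.266, 0.028], 0.8), ([0.425, -0.128, 0.027], 0.73)]
spray_can [([0.609, 0.377, 0.167], 0.89)]
oil_filter [([0.501, -0.454, 0.086], 0.96), ([0.62,
[... 1081 characters left out ...]
234, 0.227], 0.67)]
stand [([0.615, 0.144, 0.09], 0.84), ([0.23, 0.318, 0.065], 0.82)]
lamp [([0.422, -0.132, 0.031], 0.82), ([0.242, -0.348, 0.031], 0.78), ([0.408, -0.273, 0.027], 0.74)]
lamp_lens [([0.241, -0.341, 0.033], 0.89), ([0.422, -0.131, 0.029], 0.67), ([0.411, -0.275, 0.027], 0.58)]
spray_can [([0.604, 0.366, 0.105], 0.85)]
oil_filter [([0.484, -0.485, 0.076], 0.66)]
jar [([0.489, 0.36, 0.051], 0.9)]
wrench [([0.382, 0.317, 0.006], 0.55), ([0.641, -0.09, 0.15], 0.52)]
socket [([0.488, 0.362, 0.049], 0.74), ([0.643, -0.092, 0.145], 0.52), ([0.628, -0.236, 0.221], 0.49), ([0.376, -0.015, 0.026], 0.48)]
bearing [([0.378, 0.114, 0.014], 0.69)]
pad_box [([0.624, -0.492, 0.046], 0.84)]
```

View pics/top0.png

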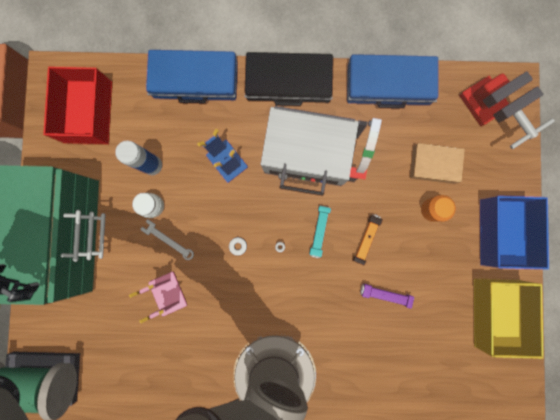

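View pics/side0.png

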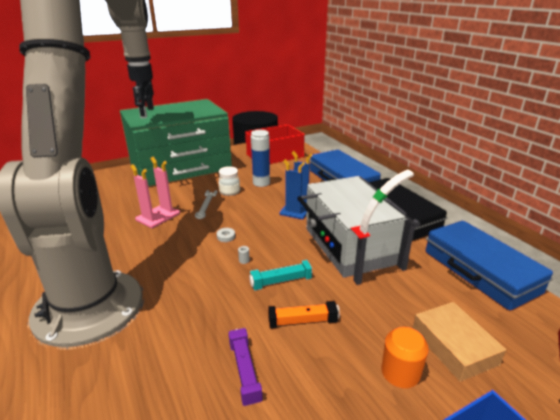

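Top view: there are three lamp-shaped things: turquoise (319,232), purple (387,295) and orange (367,240). The orange one is the lamp. There are two stands, blue (225,155) and pink (165,297), and blue is meant. The tank with its scale is at (310,150). I'll confirm in an enlarged crop and measure.

Run:
```python
from h import *
t=cv2.imread('pics/top0.png'); s=cv2.imread('pics/side0.png')
a=cv2.resize(t[205:275,330:405],(400,373),interpolation=cv2.INTER_CUBIC)
b=cv2.resize(s[290:340,255:350],(400,210),interpolation=cv2.INTER_CUBIC)
c=cv2.resize(t[120:190,190:265],(400,373),interpolation=cv2.INTER_CUBIC)
d=cv2.resize(s[165:245,335:425],(400,210),interpolation=cv2.INTER_CUBIC)
cv2.imwrite('pics/crop1.png',np.hstack([np.vstack([a,b]),np.vstack([c,d])]))
for n,im,box in [('top',t,(330,205,405,275)),('side',s,(255,290,350,340))]:
    P=np.load(n+'_P.npy'); hsv=cv2.cvtColor(im,cv2.COLOR_BGR2HSV)
    u0,v0,u1,v1=box; Q=P[v0:v1,u0:u1].reshape(-1,3); h=hsv[v0:v1,u0:u1].reshape(-1,3); bg=im[v0:v1,u0:u1].reshape(-1,3)
    obj=(Q[:,2]>0.012)
    q=Q[obj]; xy=q[:,:2]; rect=cv2.minAreaRect(xy.astype(np.float32)*1000)
    print(n,'lamp rect',rect,len(q)); 
    org=obj&(h[:,1]>170)&(h[:,2]>120); m=Q[org]; print(' orange mean',m.mean(0),'ztop',np.percentile(m[:,2],90)); 
    ax=np.linalg.svd(m[:,:2]-m[:,:2].mean(0))[2][0]; print(' axis',ax, np.arctan2(ax[1],ax[0]))
    w=(q[:,:2]-m[:,:2].mean(0))@ax; print(' extent',np.percentile(w,[1,99]))
    wo=(m[:,:2]-m[:,:2].mean(0))@ax; print(' orange ext',np.percentile(wo,[1,99]))
# stand: yellow
for n,im in [('top',t),('side',s)]:
    P=np.load(n+'_P.npy'); hsv=cv2.cvtColor(im,cv2.COLOR_BGR2HSV)
    y=(hsv[...,0]>18)&(hsv[...,0]<32)&(hsv[...,1]>150)&(P[...,2]>0.1)&(P[...,0]>0.5)&(P[...,1]>0.05)&(P[...,1]<0.3)
    k,l,st,ce=cv2.connectedComponentsWithStats(y.astype(np.uint8))
    for i in range(1,k):
        if st[i,4]>2: q=P[l==i]; print(n,'yel',ce[i].round(),st[i,4],q.mean(0).round(3),q[:,2].max().round(3))
    bl=(hsv[...,0]>100)&(hsv[...,0]<125)&(hsv[...,1]>120)&(P[...,2]<0.03)&(P[...,2]>0.006)&(P[...,0]>0.5)&(P[...,0]<0.75)&(P[...,1]>0.05)&(P[...,1]<0.3)
    q=P[bl]; print(n,'base rect',cv2.minAreaRect(q[:,:2].astype(np.float32)*1000),len(q))
    g=(hsv[...,0]>45)&(hsv[...,0]<80)&(hsv[...,1]>120)&(P[...,2]>0.1)&(P[...,1]<0)&(P[...,0]>0.4)&(P[...,0]<.8)
    print(n,'green',P[g].mean(0),g.sum())
    rd=((hsv[...,0]<6)|(hsv[...,0]>172))&(hsv[...,1]>150)&(P[...,2]>0.1)&(P[...,1]<-.1)&(P[...,1]>-.35)&(P[...,0]>0.4)&(P[...,0]<.8)
    print(n,'red',P[rd].mean(0),rd.sum())
    ld=(hsv[...,1]<60)&(hsv[...,2]>100)&(abs(P[...,2]-.147)<.01)&(P[...,1]<.1)&(P[...,1]>-.25)&(P[...,0]>0.5)&(P[...,0]<.85)
    print(n,'lid rect',cv2.minAreaRect(P[ld][:,:2].astype(np.float32)*1000),ld.sum(),np.median(P[ld][:,2]))
    wh=(hsv[...,1]<60)&(hsv[...,2]>120)&(P[...,2]>.17)&(P[...,1]<-.1)&(P[...,1]>-.35)&(P[...,0]>0.5)&(P[...,0]<.85)
    q=P[wh]; print(n,'scale', q.mean(0), len(q), np.polyfit(q[:,0],q[:,1],1))
```

```text
top lamp rect ((431.5386962890625, -210.27301025390625), (155.06103515625, 150.70611572265625), 69.1695785522461) 553
 orange mean [ 0.41875388 -0.25894411  0.02545798] ztop 0.032218061079159074
 axis [-0.91129582  0.41175226] 2.7172165992140043
 extent [-0.06789136  0.07886138]
 orange ext [-0.04577163  0.06115318]
side lamp rect ((407.29278564453125, -268.0453796386719), (39.21742630004883, 150.5090789794922), 69.25775146484375) 1083
 orange mean [ 0.4015323  -0.27060721  0.02584939] ztop 0.030757548290009228
 axis [-0.93619654  0.35147694] 2.7824444148165393
 extent [-0.07667648  0.07032692]
 orange ext [-0.05541891  0.05436469]
top yel [215. 132.] 18 [0.681 0.165 0.177] 0.183
top yel [200. 143.] 20 [0.649 0.204 0.177] 0.182
top yel [232. 153.] 6 [0.626 0.12  0.177] 0.18
top yel [217. 164.] 6 [0.595 0.158 0.179] 0.186
top base rect ((638.1710205078125, 161.77456665039062), (102.42579650878906, 72.526123046875), 40.27485275268555) 354
top green [nan nan nan] 0
top red [ 0.58338124 -0.21171868  0.1483974 ] 95
top lid rect ((643.03515625, -96.70539855957031), (274.6041564941406, 208.1658935546875), 81.82234954833984) 5507 0.1488716409466766
top scale [ 0.6413127  -0.22489425  0.24645112] 407 [-0.1427002 -0.1333788]
side yel [295. 155.] 3 [0.647 0.2   0.17 ] 0.173
side yel [308. 158.] 7 [0.673 0.166 0.166] 0.175
side yel [287. 165.] 18 [0.594 0.153 0.166] 0.178
side yel [299. 168.] 7 [0.619 0.121 0.163] 0.168
side base rect ((627.7859497070312, 151.5982666015625), (89.30400085449219, 73.98652648925781), 39.00453186035156) 219
side green [ 0.61736901 -0.22492595  0.2347145 ] 81
side red [ 0.58057611 -0.21737657  0.14552458] 111
side lid rect ((633.1473388671875, -95.69769287109375), (278.9872741699219, 214.8501434326172), 81.2063217163086) 2654 0.1467384441691602
side scale [ 0.63088983 -0.22689016  0.23328768] 524 [-0.14432946 -0.13583417]<stdin>:28: RuntimeWarning: Mean of empty slice.
  ret = um.true_divide(
```

View pics/crop1.png

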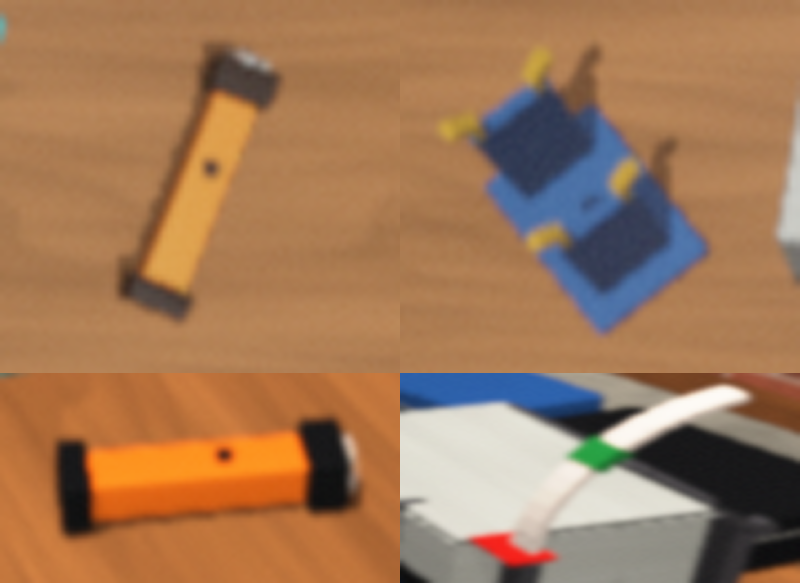

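Orange lamp confirmed: the lens is at the far end, crop (255,60), so the lamp's yaw is about -0.37 and its centre (0.407,-0.268). The blue stand is at about (0.636,0.161). Its +x, towards the tank, has a yaw of about -2.44. Next I'll work out the approach.

```bash
cat >> h.py <<'E'
def go(target,yaw=None):
    "tool-frame shift mm to reach target; tool-y yaw modulo pi"
    o=r.get_obs(); M=R.from_rotvec(o['orientation']).as_matrix(); p=np.array(o['tcp_pos'])
    print('t',round(o['clock'],2),'tcp',p.round(4),'q',np.round(o['joints'],2),'F',np.round(o['contact_force'],1),'w',round(o['grip_width'],4))
    print('toolx',M[:,0].round(3),'yaw_y',round(np.arctan2(M[1,1],M[0,1]),3))
    for t in np.atleast_2d(target): print('shift',(M.T@(t-p)*1000).round(1)); p=t
    if yaw is not None:
        dy=(np.arctan2(M[1,1],M[0,1])-yaw)  # + turn about tool x (down) lowers yaw
        print('turn', (dy+np.pi/2)%np.pi-np.pi/2, 'or other +-pi')
E
python3 - <<'E'
from h import *
go([[.45,.40,.32],[.50,-.10,.32],[.39,-.24,.22]],-.37+np.pi/2)
E
```

```text
t 1.6 tcp [0.2983 0.6055 0.2091] q [-1.22  0.48  0.02  1.56 -0.01  1.11 -0.08] F [-0.1  0.2 -0.5] w 0.0856
toolx [-0. -0. -1.] yaw_y 1.113
shift [-110.9 -117.3  226.9]
shift [   0.  -426.4  265.9]
shift [ 100.  -174.2  -36.8]
turn -0.08782874652644246 or other +-pi
```

```bash
python3 -m pendant '[85,-18.5,-22.8,36,-0.088, 85,-18.5,-22.8,36,0, 85,-18.5,-22.8,36,0, 85,-18.5,-22.8,36,0, 85,-18.5,-22.8,36,0, 85,-18.5,-22.8,36,0, 85,0,-44.8,22.8,0, 85,0,-44.8,22.8,0, 85,0,-44.8,22.8,0, 85,0,-44.8,22.8,0, 85,0,-44.8,22.8,0, 85,0,-44.8,22.8,0, 85,0,-44.8,22.8,0, 85,0,-44.8,22.8,0, 85,0,-44.8,22.8,0, 85,0,-44.8,22.8,0, 85,25,-42.5,-13,0, 85,25,-42.5,-13,0, 85,25,-42.5,-13,0, 85,25,-42.5,-13,0]'
python3 - <<'E'
from h import *
p,d=grab('wrist','w1.png'); P=cloud('wrist',d)
hsv=cv2.cvtColor(p,cv2.COLOR_RGB2HSV)
print(viewer.calibration('wrist')['mtx'])
m=(hsv[...,0]>8)&(hsv[...,0]<20)&(hsv[...,1]>190)&(P[...,2]>.01)&(P[...,2]<.045)
k,l,st,ce=cv2.connectedComponentsWithStats(m.astype(np.uint8)); i=1+np.argmax(st[1:,4]); q=P[l==i]
print(st[i],ce[i],q.mean(0)); print(cv2.minAreaRect(q[:,:2].astype(np.float32)*1000))
top=q[q[:,2]>.027]; print('top',cv2.minAreaRect(top[:,:2].astype(np.float32)*1000),np.median(top[:,2]))
go([.407,-.268,.10],-.37+np.pi/2)
E
```

```text
clock: 4.1
tcp_pos: [0.3871, -0.2431, 0.2197]
orientation: [0.29, 1.55, -0.29]
contact_force: [1.3, -0.6, -0.2]
grip_width: 0.0852
[[325.1922621    0.         283.99620509]
 [  0.         325.1922621  211.18595141]
 [  0.           0.           1.        ]]
[ 258  151   26   93 1336] [273.34655689 205.98577844] [ 0.40580835 -0.26931338  0.02806304]
((397.3143310546875, -268.72998046875), (28.538999557495117, 113.34304809570312), 67.7860107421875)
top ((395.9710693359375, -268.37213134765625), (25.765729904174805, 110.95951080322266), 68.59335327148438) 0.028206784362076243
t 4.15 tcp [ 0.381  -0.2468  0.2169] q [-0.13  0.1   0.61  2.08 -0.06  0.99  1.71] F [-4.2 -2.8 -1.7] w 0.0851
toolx [-0.005 -0.    -1.   ] yaw_y 1.194
shift [116.8 -10.   32.5]
turn -0.006303547594966208 or other +-pi
```

View pics/w1.png

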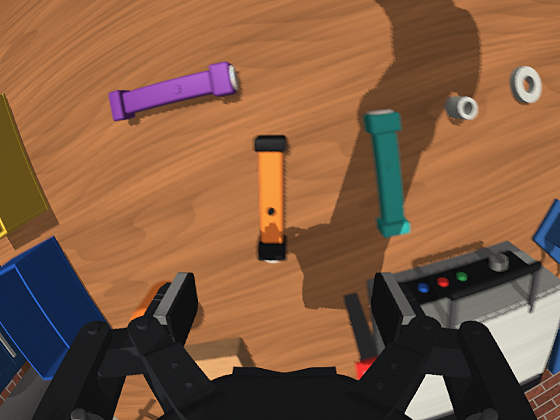

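The wrist view shows the orange lamp at (272,200), with the lens end down-picture at (272,258). The arm was still settling, so I'll come lower and measure again at rest.

```bash
python3 -m pendant '[85,25,-5,6,0, 85,25,-5,6,0, 85,20,-5,6,0, 85,20,-5,6,0, 85,0,0,0,0, 85,0,0,0,0]'
python3 - <<'E'
from h import *
p,d=grab('wrist','w2.png'); P=cloud('wrist',d)
hsv=cv2.cvtColor(p,cv2.COLOR_RGB2HSV)
m=(hsv[...,0]>8)&(hsv[...,0]<20)&(hsv[...,1]>190)&(P[...,2]>.027)&(P[...,2]<.045)
k,l,st,ce=cv2.connectedComponentsWithStats(m.astype(np.uint8)); i=1+np.argmax(st[1:,4]); q=P[l==i]
print(st[i],ce[i],q.mean(0)); rc=cv2.minAreaRect(q[:,:2].astype(np.float32)*1000);print(rc)
c=q[:,:2].mean(0); ax=np.linalg.svd(q[:,:2]-c,full_matrices=False)[2][0]; print('yaw',np.arctan2(*ax[::-1]))
yaw=-np.radians(90-rc[2]) if rc[2]>45 else -np.radians(rc[2])
go([*c,.008],-.375+np.pi/2)
E
```

```text
clock: 4.9
tcp_pos: [0.4033, -0.2693, 0.1307]
orientation: [0.29, 1.551, -0.29]
contact_force: [0.1, -0.8, 0.3]
grip_width: 0.0851
[ 275  139   31  121 2116] [291.30529301 212.88705104] [ 0.4154314  -0.26650977  0.0309155 ]
((406.0903015136719, -263.9990234375), (25.265247344970703, 109.99492645263672), 69.16783905029297)
yaw -0.3959517123765372
t 4.95 tcp [ 0.4035 -0.2694  0.1309] q [-0.03  0.3   0.58  2.11 -0.23  0.8   1.9 ] F [-0.  -0.4  0. ] w 0.0851
toolx [ 0.001 -0.    -1.   ] yaw_y 1.201
shift [123.    6.9  10. ]
turn 0.00526388758979035 or other +-pi
```

```bash
python3 -m pendant '[85,30,2,0,0, 85,30,3,0,0, 85,30,0,0,0, 85,20,0,0,0, 85,14,0,0,0, 85,0,0,0,0, 26,0,0,0,0, 20,0,0,0,0, 15,0,0,0,0, 10,0,0,0,0, 10,0,0,0,0, 10,0,0,0,0]' 50
python3 - <<'E'
from h import *
go([.4,-.26,.26])
E
```

```text
clock: 6.45
tcp_pos: [0.4052, -0.2647, 0.0068]
orientation: [0.29, 1.55, -0.29]
contact_force: [-1.5, 1.6, 8.5]
grip_width: 0.0232
t 6.45 tcp [ 0.4052 -0.2647  0.0068] q [ 0.1   0.52  0.43  2.18 -0.42  0.53  2.06] F [-1.5  1.6  8.5] w 0.0232
toolx [ 0.001  0.    -1.   ] yaw_y 1.201
shift [-253.2    2.7   -6.4]
```

```bash
python3 -m pendant '[10,-20,0,0,0, 10,-30,0,0,0, 10,-50,0,0,0, 10,-50,0,0,0, 10,-50,0,0,0, 10,-40,0,0,0, 10,-20,0,0,0, 10,0,43.6,5.6,0, 10,0,43.6,5.6,0, 10,0,43.6,5.6,0, 10,0,43.6,5.6,0, 10,0,43.6,5.6,0, 10,0,43.6,5.6,0, 10,0,43.6,5.6,0, 10,0,43.6,5.6,0, 10,0,43.6,5.6,0, 10,0,43.6,5.6,0, 10,0,43.6,5.6,0]'
python3 -m pendant '[10,0,0,0,0.18, 10,0,0,0,0.18, 10,0,0,0,0.18, 10,0,0,0,0.18, 10,0,0,0,0.18, 10,0,0,0,0.18, 10,0,0,0,0.18, 10,0,0,0,0.18, 10,0,0,0,0.18, 10,0,0,0,0.18, 10,0,0,0,0.18, 10,0,0,0,0.09, 10,0,0,0,0, 10,0,0,0,0]'
python3 - <<'E'
from h import *
go([.636,.161,.27],-2.44+np.pi/2)
Sx=[]
for n in ['wrist','top','side']:
    p,d=grab(n,n+'3.png'); P=cloud(n,d); np.save(n+'3_P.npy',P)
    hsv=cv2.cvtColor(p,cv2.COLOR_RGB2HSV)
    y=(hsv[...,0]>18)&(hsv[...,0]<32)&(hsv[...,1]>150)&(P[...,2]>0.14)&(P[...,2]<.2)&(P[...,0]>0.5)&(P[...,1]>0.05)&(P[...,1]<0.3)
    k,l,st,ce=cv2.connectedComponentsWithStats(y.astype(np.uint8))
    for i in range(1,k):
        if st[i,4]>5: q=P[l==i]; print(n,'yel',ce[i].round(),st[i,4],q.mean(0).round(4),q[:,2].max().round(3))
w=[cv2.imread('pics/wrist3.png'),cv2.imread('pics/side3.png')]
cv2.imwrite('pics/c3.png',np.hstack([cv2.resize(w[0],(480,360)),cv2.resize(w[1][60:260,230:400],(306,360))]))
E
```

```text
clock: 8.7
tcp_pos: [0.6357, 0.1613, 0.2656]
orientation: [0.29, 1.552, -0.291]
contact_force: [1.1, -0.4, -1.1]
grip_width: 0.0228
clock: 10.45
tcp_pos: [0.6354, 0.1602, 0.2659]
orientation: [1.813, 0.666, -1.814]
contact_force: [-1.1, 0.4, -1.9]
grip_width: 0.0229
t 10.45 tcp [0.6354 0.1602 0.2659] q [-0.92  0.52  0.86  1.58 -0.41  1.24 -0.86] F [-1.1  0.4 -1.9] w 0.0229
toolx [-0.001 -0.    -1.   ] yaw_y -0.867
shift [-4.1 -0.2 -1. ]
turn 0.0020502545551968065 or other +-pi
wrist yel [251. 242.] 125 [0.5945 0.1623 0.1786] 0.183
wrist yel [315. 243.] 103 [0.6296 0.1202 0.1791] 0.182
top yel [232. 152.] 7 [0.6277 0.1195 0.1794] 0.184
top yel [216. 164.] 10 [0.5952 0.1596 0.1767] 0.182
side yel [287. 165.] 8 [0.5943 0.1533 0.165 ] 0.17
side yel [299. 168.] 7 [0.6189 0.1211 0.162 ] 0.167
```

View pics/c3.png

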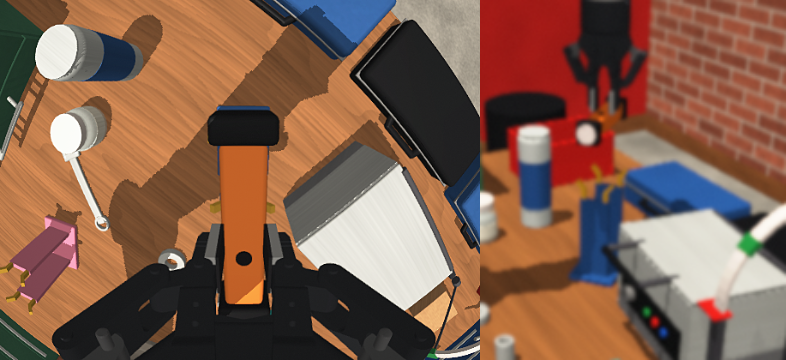

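Lens end faces the tank. In the wrist view the prongs at (215,205) and (270,207) straddle the body evenly, so the measured lateral error is under 1 mm. Lowering now.

```bash
python3 -m pendant '[10,20,0,-2,0, 10,30,0,0,0, 10,25,0,0,0, 10,15,0,0,0, 10,8,0,0,0, 10,6,0,0,0, 10,0,0,0,0]'; python3 -m pendant '[10,4,0,0,0, 10,4,0,0,0, 10,2,0,0,0, 10,0,0,0,0]'
```

```text
clock: 11.48
tcp_pos: [0.6373, 0.1615, 0.1622]
orientation: [1.815, 0.664, -1.814]
contact_force: [-0.7, 0.7, -1.5]
grip_width: 0.0228
clock: 11.98
tcp_pos: [0.6372, 0.1615, 0.1521]
orientation: [1.814, 0.664, -1.814]
contact_force: [0.7, -0.5, -1.7]
grip_width: 0.0229
```

```bash
python3 -m pendant '[10,1.5,0,0,0, 10,1.5,0,0,0, 10,0,0,0,0]'
python3 - <<'E'
from h import *
p,d=grab('wrist','w4.png'); s,_=grab('side','s4.png')
cv2.imwrite('pics/c4.png',np.hstack([cv2.resize(p,(480,360)),cv2.resize(s[110:230,240:360],(320,360),interpolation=cv2.INTER_CUBIC)])[:,:,::-1])
E
```

```text
clock: 12.35
tcp_pos: [0.6374, 0.1615, 0.1517]
orientation: [1.816, 0.666, -1.814]
contact_force: [-8.2, -0.3, 16.9]
grip_width: 0.0231
```

View pics/c4.png

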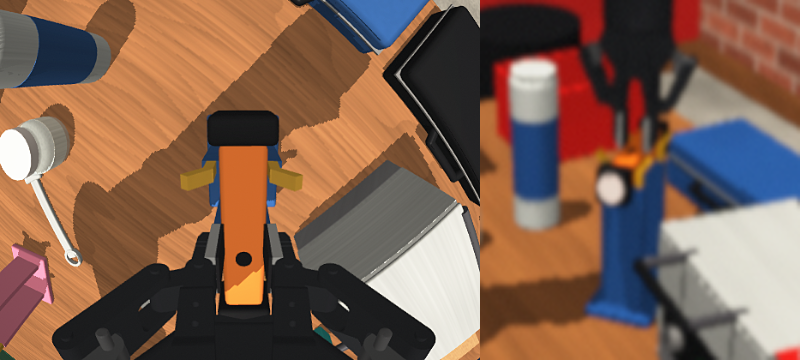

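The lamp is seated: the body lies between the prongs at (200,180) and (285,180), and contact came at the predicted height. Letting go and rising.

```bash
python3 -m pendant '[10,-2,0,0,0, 40,0,0,0,0, 70,0,0,0,0, 70,0,0,0,0, 70,0,0,0,0, 70,-15,0,0,0, 70,-30,0,0,0, 70,-40,0,0,0, 70,-40,0,0,0, 70,-20,0,0,0, 70,0,0,0,0]'
python3 - <<'E'
from h import *
for n in ['top','side']:
    p,d=grab(n,n+'5.png'); P=cloud(n,d); np.save(n+'5_P.npy',P)
    hsv=cv2.cvtColor(p,cv2.COLOR_RGB2HSV)
    X=P[...,0];Y=P[...,1];Z=P[...,2]
    lid=(hsv[...,1]<60)&(hsv[...,2]>90)&(abs(Z-.1485)<.006)&(X>.56)&(X<.76)&(Y<.05)&(Y>-.215)
    k,l,st,ce=cv2.connectedComponentsWithStats(lid.astype(np.uint8)); i=1+np.argmax(st[1:,4]); q=P[l==i]
    print(n,'lid',cv2.minAreaRect(q[:,:2].astype(np.float32)*1000),len(q))
    wh=(hsv[...,1]<60)&(hsv[...,2]>120)&(Z>.17)&(Y<-.1)&(Y>-.35)&(X>.5)&(X<.85); q=P[wh]; q=q[abs(q[:,1]+.134+.143*q[:,0])<.02]
    print('scale',np.polyfit(q[:,0],q[:,1],1)); 
    u=np.array([1,-.143])/np.hypot(1,.143); s=q[:,:2]@u
    # circle fit r in side plane
    A=np.c_[2*s,2*q[:,2],np.ones(len(s))]; b=s**2+q[:,2]**2; c=np.linalg.lstsq(A,b,rcond=None)[0]; print('circ',c[:2],np.sqrt(c[2]+c[0]**2+c[1]**2))
    for nm,m in [('green',(hsv[...,0]>45)&(hsv[...,0]<80)&(hsv[...,1]>100)),('red',((hsv[...,0]<6)|(hsv[...,0]>172))&(hsv[...,1]>150))]:
        m=m&(Z>.1)&(Y<-.17)&(Y>-.3)&(X>.5)&(X<.8)
        if m.sum(): print(nm,P[m].mean(0),'s',(P[m][:,:2]@u).mean(),m.sum())
    hd=(hsv[...,2]<90)&(abs(Z-.15)<.009)&(X>.46)&(X<.56)&(Y<.05)&(Y>-.2)
    q=P[hd]; print('bar',cv2.minAreaRect(q[:,:2].astype(np.float32)*1000),q.mean(0),hd.sum())
go([.51,-.07,.25])
E
```

```text
clock: 13.82
tcp_pos: [0.6379, 0.1614, 0.2975]
orientation: [1.817, 0.664, -1.812]
contact_force: [1.1, -0.4, -0.6]
grip_width: 0.07
top lid ((650.6660766601562, -81.3095703125), (241.7390594482422, 196.4664764404297), 81.96554565429688) 5397
scale [-0.14021676 -0.13497176]
circ [0.74311153 0.15443583] 0.12764645162986138
green [ 0.61975942 -0.22119381  0.23751752] s 0.6448304266392293 40
red [ 0.58360253 -0.21183029  0.1483015 ] s 0.6077121506284475 91
bar ((536.966552734375, -62.69205093383789), (112.86922454833984, 8.131365776062012), 80.42415618896484) [ 0.5373549  -0.06111484  0.15200248] 100
side lid ((658.1322021484375, -81.78147888183594), (242.81268310546875, 171.90357971191406), 80.32173919677734) 2028
scale [-0.14537178 -0.1352408 ]
circ [0.68601828 0.20394031] 0.061985145960273005
green [ 0.61757003 -0.22505983  0.23476737] s 0.64321036415952 88
red [ 0.58068477 -0.2172307   0.14537289] s 0.6055882613006409 109
bar ((541.6770629882812, -66.57664489746094), (124.48457336425781, 36.82509231567383), 87.8904037475586) [ 0.5350274  -0.07618734  0.14762012] 188
t 13.93 tcp [0.6364 0.1617 0.2948] q [-0.93  0.5   0.88  1.54 -0.39  1.29 -0.87] F [-0.  -1.3 -0.2] w 0.0704
toolx [-0.002 -0.    -1.   ] yaw_y -0.869
shift [ 45.1  95.3 246.1]
```

```bash
python3 -c "
import cv2,numpy as np
t=cv2.imread('pics/top5.png');s=cv2.imread('pics/side5.png')
cv2.imwrite('pics/c5.png',np.hstack([cv2.resize(t[90:210,190:390],(500,300),interpolation=2),cv2.resize(s[140:230,250:340],(300,300),interpolation=2)]))"
```

```text
(no output)
```

View pics/c5.png

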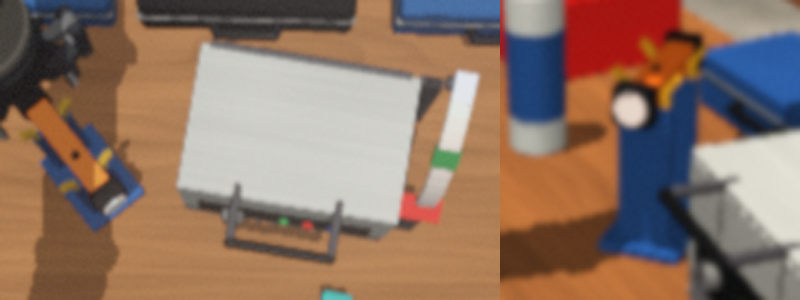

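The lamp lies in both forks and is free, lens end at (112,195) facing the tank. Next is the handle: bar centre about (0.537,-0.063), tank yaw about -0.14.

```bash
python3 -m pendant '[40,0,0,0,-0.18, 40,0,0,0,-0.18, 40,0,0,0,-0.18, 40,0,0,0,-0.19, 40,7.5,-11.3,39.4,0, 40,7.5,-11.3,39.4,0, 40,7.5,-11.3,39.4,0, 40,7.5,-11.3,39.4,0, 40,7.5,-11.3,39.4,0, 40,7.5,-11.3,39.4,0, 40,0,0,0,0, 40,0,0,0,0]'
python3 - <<'E'
from h import *
go([.537,-.063,.128],-.142)
o=r.get_obs()
p,d=grab('wrist','w6.png'); P=cloud('wrist',d)
X,Y,Z=P[...,0],P[...,1],P[...,2]
hd=(abs(Z-.148)<.012)&(X>.515)&(X<.565)&(Y<.02)&(Y>-.15)&(p.max(-1)<90)
q=P[hd]; print(hd.sum(), 'bar',cv2.minAreaRect(q[:,:2].astype(np.float32)*1000),q.mean(0),np.percentile(q[:,2],[5,50,95]), np.argwhere(hd).mean(0))
print('all', np.nanmin(d[d>0]))
E
```

```text
clock: 15.42
tcp_pos: [0.5362, -0.0622, 0.2501]
orientation: [1.312, 1.141, -1.314]
contact_force: [-0.1, -0.8, -0.5]
grip_width: 0.0402
t 15.43 tcp [ 0.5362 -0.0622  0.2501] q [-0.64  0.26  0.78  1.87 -0.21  1.1   0.08] F [-0.1 -0.8 -0.5] w 0.0402
toolx [-0.002  0.    -1.   ] yaw_y -0.141
shift [122.    1.1   0.7]
turn 0.0009262926862554366 or other +-pi
2165 bar ((550.3964233398438, -62.911781311035156), (119.51753997802734, 41.45403289794922), 83.88934326171875) [ 0.54114969 -0.06008398  0.15080611] [0.14792706 0.15104555 0.15286541] [199.53163972 288.35935335]
all 0.059026886
```

View pics/w6.png

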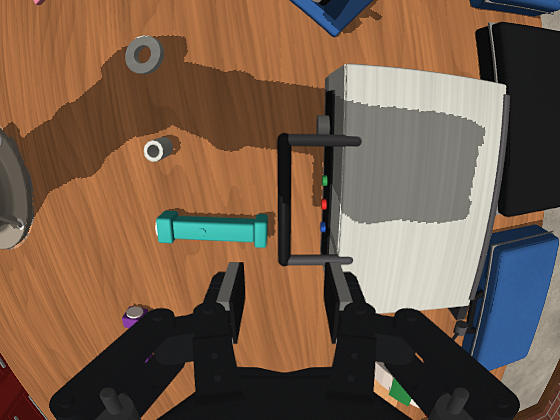

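The bar is at column 285, rows 140-258, centred between the pads. One check of the bar's own pixels:

Run:
```python
from h import *
p,d=grab('wrist'); P=cloud('wrist',d)
q=P[150:252,278:292][(abs(P[150:252,278:292,2]-.148)<.012)]
print(len(q)); rc=cv2.minAreaRect(q[:,:2].astype(np.float32)*1000); print(rc)
a=P[145:155,280:290].reshape(-1,3);b=P[245:252,280:290].reshape(-1,3)
for k in (a,b): k=k[k[:,2]>.14]; print(k.mean(0))
go([rc[0][0]/1000,rc[0][1]/1000,.128])
```

```text
1258
((537.2944946289062, -61.20488739013672), (92.09860229492188, 10.253957748413086), 81.72917938232422)
[ 0.54415345 -0.01544739  0.15162187]
[ 0.53204517 -0.10269546  0.15130012]
t 15.53 tcp [ 0.5369 -0.0616  0.2505] q [-0.64  0.26  0.78  1.87 -0.21  1.1   0.08] F [0.8 0.3 1.3] w 0.0398
toolx [-0.001 -0.    -1.   ] yaw_y -0.139
shift [122.5   0.5  -0.5]
```

```bash
python3 -m pendant '[40,30,0,0,0, 40,30,0,0,0, 40,30,0,0,0, 40,20,0,0,0, 40,12,0,0,0, 40,0,0,0,0, 12,0,0,0,0, 5,0,0,0,0, 0,0,0,0,0, 0,0,0,0,0, 0,0,0,0,0]' 25
python3 - <<'E'
import numpy as np
# arc targets in tool shift: y=+ toward hinge, x=- up
L=.21; a=np.arange(0,.72,.05)
print(np.c_[a[1:],np.diff(-L*np.sin(a))*1000,np.diff(L*(1-np.cos(a)))*1000].round(1))
E
```

```text
clock: 16.9
tcp_pos: [0.5366, -0.0628, 0.1298]
orientation: [1.313, 1.14, -1.312]
contact_force: [-2.9, 0.5, 5.2]
grip_width: 0.0001
[[  0.  -10.5   0.3]
 [  0.1 -10.5   0.8]
 [  0.2 -10.4   1.3]
 [  0.2 -10.3   1.8]
 [  0.2 -10.2   2.3]
 [  0.3 -10.1   2.9]
 [  0.4  -9.9   3.4]
 [  0.4  -9.8   3.8]
 [  0.4  -9.6   4.3]
 [  0.5  -9.3   4.8]
 [  0.6  -9.1   5.3]
 [  0.6  -8.8   5.7]
 [  0.6  -8.5   6.1]
 [  0.7  -8.2   6.6]]
```

The fingers shut fully, so the bar isn't between the pads. Looking.

Run:
```python
from h import *
p,d=grab('wrist'); s,_=grab('side')
cv2.imwrite('pics/c7.png',np.hstack([cv2.resize(p[100:420,130:450],(400,400)),cv2.resize(s[130:270,270:410],(400,400),interpolation=cv2.INTER_CUBIC)])[:,:,::-1])
P=cloud('wrist',d); go([.537,-.063,.128])
```

```text
t 17.0 tcp [ 0.5366 -0.0629  0.1298] q [-0.54  0.42  0.7   1.99 -0.36  0.85  0.21] F [-2.7  1.1  5.3] w -0.0
toolx [ 0.     0.001 -1.   ] yaw_y -0.142
shift [1.8 0.4 0.1]
```

View pics/c7.png

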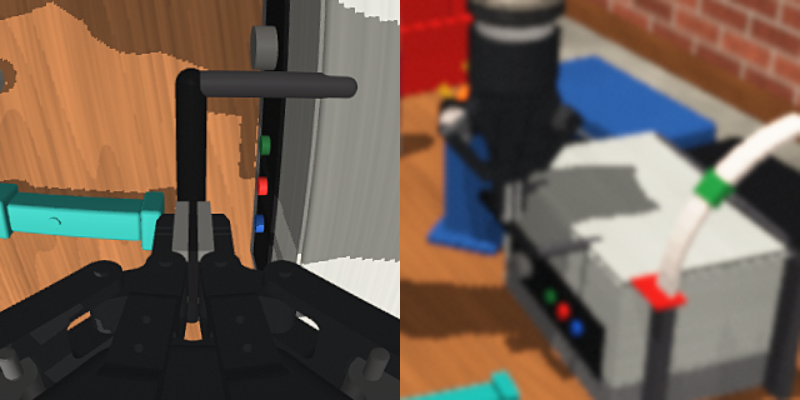

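```bash
python3 -m pendant '[0,-5,0.2,0,0, 0,-5,0.3,0,0, 0,-5,0.4,0,0, 0,-5,0.4,0,0, 0,0,0,0,0]'
python3 - <<'E'
from h import *
p,d=grab('wrist'); s,ds=grab('side'); P=cloud('wrist',d)
print(np.nanmedian(P[150:180,282:292,2]), 'lid z', np.nanmedian(P[110:150,380:395,2]))
for v in range(120,340,12): print(v,[ (np.round(P[v,u],3)).tolist() for u in (272,282,292)], )
S=cloud('side',ds); hsv=cv2.cvtColor(s,cv2.COLOR_RGB2HSV)
m=((hsv[...,0]<6)|(hsv[...,0]>172))&(hsv[...,1]>150)&(S[...,2]>.1)&(S[...,1]<-.17)&(S[...,1]>-.3)&(S[...,0]>.5)&(S[...,0]<.8); print('red',S[m].mean(0))
go([.537,-.063,.128])
cv2.imwrite('pics/c8.png',np.hstack([cv2.resize(p[200:380,200:380],(400,400)),cv2.resize(s[150:250,285:385],(400,400),interpolation=cv2.INTER_CUBIC)])[:,:,::-1])
E
```

```text
clock: 17.62
tcp_pos: [0.5384, -0.0632, 0.1496]
orientation: [1.313, 1.138, -1.312]
contact_force: [-0.5, -0.2, 0.7]
grip_width: 0.0
0.15013008296356922 lid z 0.14796118034026026
120 [[0.537, 0.006, -0.001], [0.546, 0.005, -0.001], [0.556, 0.004, -0.0]]
132 [[0.535, -0.005, -0.0], [0.544, -0.007, -0.001], [0.554, -0.008, 0.0]]
144 [[0.533, -0.017, -0.001], [0.543, -0.018, -0.001], [0.552, -0.02, -0.001]]
156 [[0.541, -0.006, 0.149], [0.546, -0.006, 0.152], [0.551, -0.007, 0.151]]
168 [[0.54, -0.012, 0.151], [0.545, -0.012, 0.152], [0.55, -0.013, 0.149]]
180 [[0.539, -0.018, 0.151], [0.544, -0.018, 0.151], [0.548, -0.055, 0.001]]
192 [[0.538, -0.024, 0.15], [0.543, -0.025, 0.152], [0.546, -0.067, 0.001]]
204 [[0.537, -0.031, 0.15], [0.542, -0.031, 0.151], [0.544, -0.08, -0.001]]
216 [[0.536, -0.038, 0.15], [0.541, -0.038, 0.152], [0.542, -0.093, -0.002]]
228 [[0.535, -0.045, 0.149], [0.54, -0.045, 0.151], [0.541, -0.106, -0.001]]
240 [[0.534, -0.051, 0.15], [0.539, -0.052, 0.151], [0.539, -0.12, -0.0]]
252 [[0.532, -0.059, 0.15], [0.538, -0.059, 0.152], [0.537, -0.134, -0.001]]
264 [[0.535, -0.051, 0.179], [0.539, -0.052, 0.179], [0.544, -0.053, 0.179]]
276 [[0.535, -0.051, 0.19], [0.539, -0.052, 0.19], [0.544, -0.052, 0.191]]
288 [[0.535, -0.051, 0.2], [0.539, -0.051, 0.201], [0.544, -0.052, 0.2]]
300 [[0.536, -0.051, 0.209], [0.539, -0.052, 0.209], [0.543, -0.052, 0.21]]
312 [[0.536, -0.051, 0.217], [0.539, -0.058, 0.209], [0.543, -0.051, 0.218]]
324 [[0.536, -0.051, 0.225], [0.538, -0.063, 0.209], [0.543, -0.052, 0.225]]
336 [[0.537, -0.047, 0.235], [0.537, -0.07, 0.209], [0.542, -0.062, 0.219]]
red [ 0.5804402  -0.21782053  0.14570585]
t 17.73 tcp [ 0.538  -0.0631  0.1491] q [-0.56  0.4   0.72  1.97 -0.33  0.89  0.19] F [ 0.4  0.2 -0.4] w -0.0
toolx [ 0.  0. -1.] yaw_y -0.141
shift [21.1 -1.   0. ]
```

View pics/c8.png

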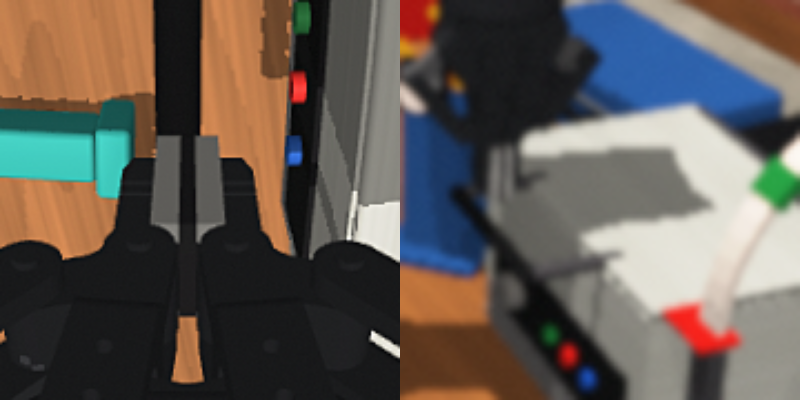

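The bar (z 0.152) shows in front of the shut tips: depth puts the tips at z of about 0.175 with the TCP reading 0.149. So the fingers had closed on top of the bar, and the tips sit about 2 cm higher than the TCP figure suggests. I'll open and go deeper. Below the bar it is clear, and the gripper body would still be above the lid.

```bash
python3 -m pendant '[40,0,-0.5,0,0, 40,0,0,0,0, 40,0,0,0,0, 40,12,0,0,0, 40,12,0,0,0, 40,10,0,0,0, 40,8,0,0,0, 40,0,0,0,0]'
python3 -m pendant '[20,0,0,0,0, 10,0,0,0,0, 0,0,0,0,0, 0,0,0,0,0, 0,0,0,0,0]' 25
```

```text
clock: 18.73
tcp_pos: [0.537, -0.0631, 0.1063]
orientation: [1.312, 1.14, -1.314]
contact_force: [-0.8, 0.2, 0.5]
grip_width: 0.0401
clock: 19.35
tcp_pos: [0.5359, -0.0629, 0.1072]
orientation: [1.312, 1.142, -1.315]
contact_force: [-5.6, 1.2, 4.9]
grip_width: 0.011
```

Gripped at 11 mm. Lifting along the arc, first to about 0.55 rad.

```bash
python3 -m pendant '[0,-10.5,0.3,0,0, 0,-10.5,0.8,0,0, 0,-10.4,1.3,0,0, 0,-10.3,1.8,0,0, 0,-10.2,2.3,0,0, 0,-10.1,2.9,0,0, 0,-9.9,3.4,0,0, 0,-9.8,3.8,0,0, 0,-9.6,4.3,0,0, 0,-9.3,4.8,0,0, 0,-9.1,5.3,0,0, 0,0,0,0,0, 0,0,0,0,0]'
cat > ang.py <<'E'
from h import *
s,ds=grab('side','sA.png'); S=cloud('side',ds); hsv=cv2.cvtColor(s,cv2.COLOR_RGB2HSV)
u=np.array([.990,-.139]); reg=(S[...,2]>.1)&(S[...,1]<-.17)&(S[...,1]>-.3)&(S[...,0]>.5)&(S[...,0]<.8)
for n,m in [('red',((hsv[...,0]<6)|(hsv[...,0]>172))&(hsv[...,1]>150)),('green',(hsv[...,0]>45)&(hsv[...,0]<80)&(hsv[...,1]>100))]:
    m=m&reg; q=S[m]; h,z=.750-q[:,:2]@u,q[:,2]-.146; a=np.arctan2(z,h); v,c=np.nonzero(m)
    print(n,m.sum(),'px',c.mean().round(1),v.mean().round(1),'ang mean',a.mean().round(3),np.percentile(a,[5,95]).round(3),'rad',np.hypot(h,z).mean().round(3))
go([.5,0,.2])
cv2.imwrite('pics/cA.png',cv2.resize(s[110:250,280:460],(720,560),interpolation=cv2.INTER_CUBIC)[:,:,::-1])
E
python3 ang.py
```

```text
clock: 20.98
tcp_pos: [0.5648, -0.067, 0.2171]
orientation: [1.311, 1.145, -1.317]
contact_force: [-14.3, 1.7, 5.5]
grip_width: 0.011
red 47 px 369.6 202.4 ang mean 0.526 [0.512 0.533] rad 0.149
green 90 px 379.2 195.5 ang mean 0.69 [0.629 0.749] rad 0.139
t 21.02 tcp [ 0.5647 -0.067   0.217 ] q [-0.57  0.36  0.75  1.84 -0.28  1.06  0.15] F [-13.5   2.8   5.6] w 0.0111
toolx [-0.007  0.002 -1.   ] yaw_y -0.142
shift [ 17.6 -73.4 -57.1]
```

```bash
python3 -m pendant '[0,-7,4,0,0, 0,-7,4,0,0, 0,-7,4.5,0,0, 0,-6.5,4.5,0,0, 0,0,0,0,0, 0,0,0,0,0, 0,0,0,0,0]'; python3 ang.py
```

```text
clock: 21.9
tcp_pos: [0.5839, -0.0697, 0.2454]
orientation: [1.313, 1.141, -1.314]
contact_force: [-8.2, 1.1, 3.8]
grip_width: 0.0109
red 23 px 373.4 192.0 ang mean 0.679 [0.667 0.69 ] rad 0.151
green 44 px 380.1 195.0 ang mean 0.704 [0.627 0.752] rad 0.139
t 21.95 tcp [ 0.5839 -0.0697  0.2454] q [-0.57  0.37  0.76  1.76 -0.28  1.12  0.14] F [-7.   1.3  3.6] w 0.0112
toolx [-0.002  0.001 -1.   ] yaw_y -0.142
shift [ 45.6 -92.8 -57.1]
```

View pics/cA.png

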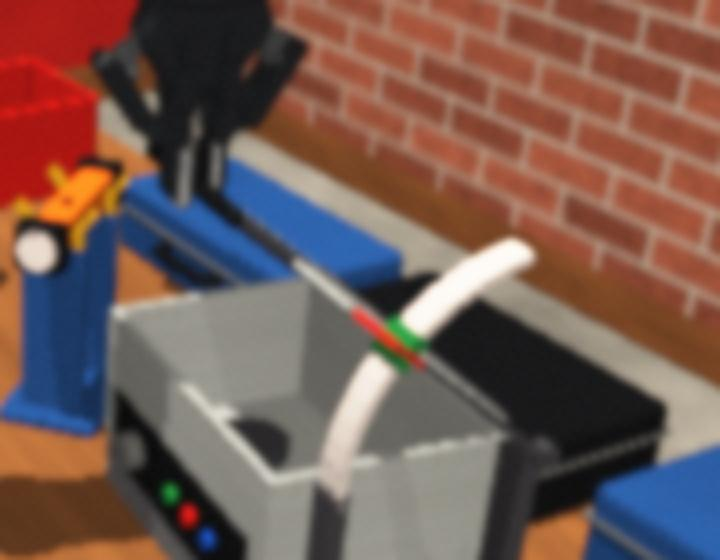

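The red pointer crosses the middle of the green band, at (390,340). The lamp is still in the forks, seen at (75,205). Settling and a last check, then hand in.

```bash
python3 -m pendant '[0,0,0,0,0, 0,0,0,0,0, 0,0,0,0,0, 0,0,0,0,0, 0,0,0,0,0, 0,0,0,0,0]'
python3 - <<'E'
exec(open('ang.py').read())
o=r.get_obs(); print('qvel',np.abs(o['qvel']).max())
r.hand_in()
E
```

```text
clock: 22.7
tcp_pos: [0.5839, -0.0697, 0.2454]
orientation: [1.313, 1.141, -1.314]
contact_force: [-6.6, 2.2, 4.0]
grip_width: 0.0108
red 24 px 373.6 192.1 ang mean 0.679 [0.667 0.69 ] rad 0.151
green 44 px 380.1 195.0 ang mean 0.704 [0.629 0.751] rad 0.14
t 22.75 tcp [ 0.5839 -0.0697  0.2454] q [-0.57  0.37  0.76  1.76 -0.28  1.12  0.14] F [-7.9  1.4  4.4] w 0.0106
toolx [-0.002  0.001 -1.   ] yaw_y -0.142
shift [ 45.6 -92.8 -57.1]
qvel 0.0009798562577469994
the job is handed in; nothing more can be done
```

The orange lamp lies free in both forks of the blue stand, lens end towards the tank. I handed in at 22.75 s with the gripper still holding the lid up and the pointer inside the green band.

- **Final pose:** the pointer reads about 0.68 rad and the middle of the band about 0.69. The arm was still, with about 8 N of sideways force on it and the handle gripped at 11 mm.
- **Disagreement:** the rise of the gripper suggests a lid angle of about 0.72 rad instead. Both values are inside the band, which reaches 0.08 rad either side of its middle.
- **One miss:** my first try at the handle closed the fingers on top of the bar with about 5 N. The lid did not move. The fingertips turned out to sit about 2 cm higher than I had assumed, so I opened them, went lower and gripped the bar properly.
- **Bystanders:** the arm touched none of them as far as I could tell. I did not measure their positions again at the end.

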